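# Press the grind gauge and its scraper home in the case

## Task

Put the grind gauge and its scraper away in the foam-lined case: set each into its own cutout, the gauge face up and the scraper with its red grip up, and press it past the soft foam ribs until it lies flat on the cutout's floor. Do not drop them in, and leave the two jars and the tape roll where they are.

Things in the scene. Friction and masses are not known exactly. Their poses are not given: they have to be found in the camera images.
- gauge: the grind gauge: flat light-grey steel block, 170 (its x) x 62 (its y) x 13 mm, about 0.35 kg, lying flat on the worktop face up; gripped across the 62 mm. Origin: centre of the underside, z up. Either way round fits its cutout. Carry it clear of the fixed pails and cans that stand behind it, left of the case, from 0.6 m ahead of the robot on.
- scraper: the scraper: steel plate 92 (its x) x 40 (its y) x 6 mm lying flat, with a red upright grip along the middle of its top: 64 (x) x 16 (y) mm, from 6 to 28 mm above the underside. 0.09 kg. Origin: centre of the underside, z up. It may go into its cutout either way round.
- case: the open case, fixed to the worktop: black shell 213 (its x) x 190 (its y) mm, rim 35 mm high, filled with dark grey foam whose top is 32 mm above the worktop; the cutouts' floors are blue. Origin: centre of the underside. Both cutouts are rectangles with their long sides along the case's x.
- gauge_seat (a point): centre of the floor of the gauge's cutout, 19 mm above the worktop; axes as the case's. Cutout 178 (x) x 66 (y) mm, 13 mm deep: the seated gauge is flush. Midway on each long side a finger scoop, 48 mm along x, reaches 22 mm farther out, equally deep. Springy ribs on the long sides stop the laid-in gauge 8 mm above the floor; 5 to 16 N mid-face takes it down. If one side stays high, push there.
- scraper_seat (a point): centre of the floor of the scraper's cutout, 24 mm above the worktop; axes as the case's; 84 mm from gauge_seat toward the case's +y. Cutout 98 (x) x 44 (y) mm, 8 mm deep. Springy ribs on its long sides stop the laid-in scraper about 5.5 mm above the floor; a push of 5 to 10 N takes it down.
- jar_blue: bystander: blue jar with black lid, diameter 46, 76 mm high; origin at the centre of its underside
- jar_black: bystander: black jar, diameter 52, 62 mm high; origin at the centre of its underside
- tape_roll: bystander: roll of masking tape lying flat, diameter 94, 24 mm high; origin at the centre of its underside
Not all that is in view belongs to the job. Of the things that look like the scraper, the larger one is meant.

How it is judged:
At the end, for the whole second after the job is handed in: gauge and scraper each lie at rest in their own cutout: underside within 3 mm of the cutout's floor, centre within 6 mm of the cutout's, flat within 0.05 rad (gauge) or 0.06 rad (scraper) and right side up, long side along the cutout's within 0.06 rad (gauge) or 0.1 rad (scraper) (z of gauge in the frame of gauge_seat below 0.003 m and horizontal distance between gauge and gauge_seat below 0.006 m and angle between the x axis of gauge and the x axis of gauge_seat, either way round below 0.06 rad and angle between gauge's own z axis and vertical below 0.05 rad and z of scraper in the frame of scraper_seat below 0.003 m and horizontal distance between scraper and scraper_seat below 0.006 m and angle between the x axis of scraper and the x axis of scraper_seat, either way round below 0.1 rad and angle between scraper's own z axis and vertical below 0.06 rad and linear speed of each of gauge, scraper below 0.02 m/s); the robot touches nothing.
It fails at once if the gauge is dropped (moves faster than 0.45 m/s without the fingers touching it) (linear speed of gauge above 0.45 m/s and contact force between the fingers and gauge below 0.05 N).
It fails at once if the scraper is dropped (moves faster than 0.45 m/s without the fingers touching it) (linear speed of scraper above 0.45 m/s and contact force between the fingers and scraper below 0.05 N).
It fails at once if a jar or the tape roll is shifted by more than 30 mm (distance of any of jar_blue, jar_black, tape_roll from where it was at the start of the episode above 0.03 m).
It also fails if it takes over 67 s, if anything falls off the work surface, if the arm or the gripper's body presses on something with over 40 N, if the wrist force passes 120 N, or if a joint passes its speed limit or range.

## Robot

A 6-joint arm with a two-finger parallel gripper is mounted at the origin on a cart in front of the work surface, level with it; the furniture and walls round the work are solid. World frame = base frame: x ahead of the robot, y to its left, z up, the work surface at z = 0. Lengths are in m, angles in rad, forces in N, time in s.
With the tool pointing down it reaches from about 0.425 to 0.95 m from the base axis. Payload 3.5 kg.
Tool frame: the origin (TCP) lies at the very end of the fingers, on their centre line; the grasp point (between the pads) lies 19 mm behind it (r.hold_point_z is the distance from the TCP to the grasp point, in m); z points along the fingers, y is the line along which they close (so a half turn about z gives the same grasp; the last joint's range is limited). The gripper opens to 85 mm and grips with 20 to 120 N. Pads are 22 mm wide; open, the fingers measure 114 mm over their backs; the gripper's body (76 mm by 85 mm) begins 54 mm behind the grasp point. The pads swing forward as they close: fully open they stand 13 mm farther back than shut.
Start: joints at [1.016, 0.286, 1.577, -0, 1.279, -0.15], TCP at [0.266, 0.62, 0.231] pointing down, gripper open.
Joint ranges: [-2.77, 2.77], [-0.9, 2.22], [0.21, 2.48], [-1.53, 4.67], [0.24, 2.81], [-2.84, 2.84]. Speed limits (rad/s): [2.79, 2.79, 3.14, 3.14, 3.14, 3.14].

## Interface

Orientations are given as a rotation vector (axis times angle).
In Python, from cell import r, imaging gives the robot as it stands.
- The arm moves only by the shell command python3 -m pendant 'ROWS'. ROWS is JSON, a list that holds one entry, the list of rows, each a list of 5 numbers: the shift along the tool's x, y, z in mm, then the turn about the tool's z in rad, then the opening, from 0 (shut) to 1 (fully open). In form: [[[dx, dy, dz, roll, gripper], ...]]. A call has 1 to 8 rows; each row shifts and turns the commanded pose from where the row before left it, along the tool's axes as they then stand; what a row does not reach is not made up. A row lasts 1/8 s, in which the tool goes at most 62.5 mm and 10.7 degrees, less where a joint would pass 70% of its speed; a pose out of reach is approached as far as the arm can. A call with a gripper value outside its range is refused whole. The fingers move at their own pace and stop on an object; the grip force is fixed at half the most. Time passes only in rows, so rows that do not move let the fingers close. It gives the time, the measured TCP pose, the force, the opening and the grip force at its end, in the units of the state.
- r.state(): the state, without advancing time (a new reading comes with each control period).
- imaging.camera(name): name is "side" or "top"; returns a dict with "img" (420x560x3 uint8, red, green, blue), "depth" (420x560 float32, m along the optical axis (not along the pixel's ray), 0 where there is no reading), "fx", "fy", "cx", "cy" (pixels), "pose" (4x4, takes a point from camera to world coordinates). Camera axes: x right, y up, looking along -z (the intrinsics and any distortion apply to the point x, -y, -z); pixel columns grow to the right and rows downward; lengths in m; the calibration is good to about 2 mm. A picture is of the moment at which its call begins.
- r.job_done(): hands the job in; it is judged then, once.
The state is a dict: "clock": time; "q": joint angles; "dq": joint speeds; "effort": joint torques, N m; "ee_pos": TCP position; "tool_rot": TCP orientation; "contact_force": force on the tool from outside, world axes, zero at the start; "ft_torque": the same for the moment, N m; "grip_width": opening from 0.0 (shut) to 1.0 (fully open); "finger_force": force on a finger pad.
Only numpy, scipy, OpenCV 4.12 (cv2) and the standard library are available. Lean on these libraries where they do the work, as an engineer would, in place of code of your own. Each camera call takes 0.05 s, during which the arm holds its last target. There are 200 camera calls.

## Working session

There is one attempt and no reset: what is moved stays moved. The work goes in short steps, Python scripts to look and compute and a shell command to move; the robot and the scene stay as the last step left them, time stands still between calls to the robot, and variables do not carry over. Pictures are saved under pics/ and viewed, at most 10 in all, crops included, and the job is handed in when it is done.

```bash
mkdir -p pics; ls; python3 - <<'E'
from cell import r, imaging
import cv2, numpy as np
for n in("top","side"):
    c=imaging.camera(n); cv2.imwrite(f"pics/{n}0.png",c["img"][:,:,::-1]); np.savez(f"{n}0.npz",**c)
    print(n,c["fx"],c["fy"],c["cx"],c["cy"],[k for k in c]); print(np.round(c["pose"],3))
s=r.state(); print(s)
E
```

```text
pics
top 541.9398338095704 541.9398338095704 285.36124985994167 204.01941557516807 ['img', 'depth', 'fx', 'fy', 'cx', 'cy', 'pose']
[[ 0.026  0.986 -0.166  0.184]
 [-1.     0.025 -0.011  0.021]
 [-0.007  0.166  0.986  1.769]
 [ 0.     0.     0.     1.   ]]
side 474.3754768088883 474.3754768088883 278.25892967928564 207.5108945923823 ['img', 'depth', 'fx', 'fy', 'cx', 'cy', 'pose']
[[ 1.    -0.005 -0.01   0.465]
 [-0.008  0.383 -0.924 -1.534]
 [ 0.008  0.924  0.383  0.677]
 [ 0.     0.     0.     1.   ]]
{'clock': 0.1, 'q': array([ 1.01596283e+00,  2.87091527e-01,  1.57804260e+00, -5.57051567e-06,
        1.27861915e+00, -1.49984930e-01]), 'dq': array([-0.001251  , -0.00134616, -0.00320668,  0.00010688, -0.00067731,
       -0.00065388]), 'effort': array([-3.42346666e-04, -4.07295370e+01, -2.93698937e+01, -1.61433354e-04,
        3.38268030e-03,  6.36092267e-06]), 'ee_pos': array([0.26551199, 0.61993093, 0.23006938]), 'tool_rot': array([-0.63144884, -3.07672112,  0.00318746]), 'contact_force': array([ 0.03631009, -0.04819415, -0.51750778]), 'ft_torque': array([ 0.0215775 , -0.00726492,  0.05711194]), 'finger_force': 0.0, 'grip_width': 1.0016745028342688}
```

View pics/top0.png

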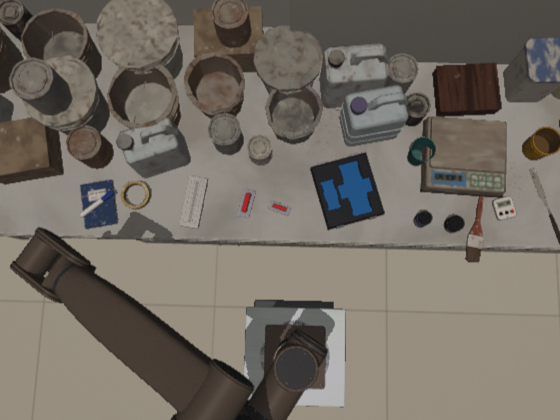

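View pics/side0.png

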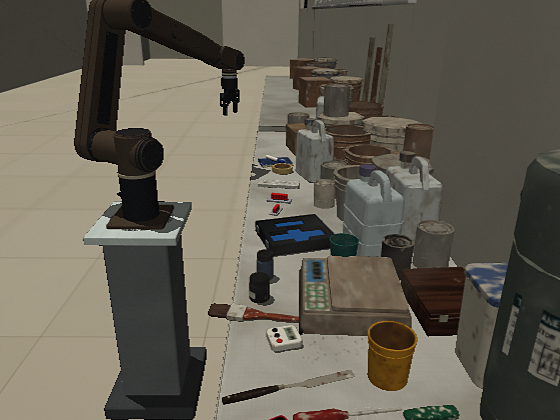

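The top view shows the gauge at (194,202), the tape roll at (135,194), the case at (347,190) and the jars at (423,218) and (454,223). There are two scraper-like things, at (246,203) and (280,208). The one at (246,203) looks larger. I'll measure both and confirm in a crop.

```bash
cat > h.py <<'E'
import numpy as np, cv2
def load(n,tag="0"): return dict(np.load(f"{n}{tag}.npz"))
def cast(c,uv,z):
    uv=np.atleast_2d(np.asarray(uv,float)); P=c["pose"]
    d=np.c_[(uv[:,0]-c["cx"])/c["fx"],-(uv[:,1]-c["cy"])/c["fy"],-np.ones(len(uv))]@P[:3,:3].T
    return P[:3,3]+d*((z-P[2,3])/d[:,2])[:,None]
def proj(c,p):
    q=(np.atleast_2d(p)-c["pose"][:3,3])@c["pose"][:3,:3]
    return np.c_[c["cx"]-c["fx"]*q[:,0]/q[:,2],c["cy"]+c["fy"]*q[:,1]/q[:,2]]
def rect(c,mask,z):
    v,u=np.nonzero(mask); p=cast(c,np.c_[u,v],z)[:,:2]
    (cx,cy),(w,h),a=cv2.minAreaRect((p*1000).astype(np.float32))
    if w<h: w,h,a=h,w,a+90
    return p.mean(0)*1000,(cx,cy),(w,h),(a+90)%180-90,len(u)
E
python3 - <<'E'
from h import *
np.set_printoptions(precision=1,suppress=True)
c=load("top"); im=c["img"]; hsv=cv2.cvtColor(im,cv2.COLOR_RGB2HSV)
def comps(m,z,box,mn=15):
    M=np.zeros(m.shape,np.uint8); u0,v0,u1,v1=box; M[v0:v1,u0:u1]=m[v0:v1,u0:u1]
    n,l,s,ce=cv2.connectedComponentsWithStats(M)
    for i in range(1,n):
        if s[i,4]>=mn: print("  px",ce[i],*rect(c,l==i,z))
H,S,V=[hsv[...,i].astype(int) for i in range(3)]
print("red grip z=28");comps(((H<8)|(H>172))&(S>120)&(V>80),.028,(230,180,310,225),8)
print("blue");comps((H>95)&(H<118)&(S>150)&(V>80),.019,(305,150,390,230))
print("case dark");comps((V<75),.035,(305,145,395,235),200)
def up(n,b,s,f):
    cc=load(n)["img"][b[1]:b[3],b[0]:b[2],::-1]; cv2.imwrite(f,cv2.resize(cc,None,fx=s,fy=s,interpolation=cv2.INTER_CUBIC))
a=im[170:235,170:300,::-1]; b=im[145:235,300:395,::-1]
A=cv2.resize(a,(780,390),interpolation=cv2.INTER_CUBIC); cv2.imwrite("pics/cropA.png",A)
s=load("side")["img"][205:260,245:340,::-1]
B=np.hstack([cv2.resize(b,(400,380),interpolation=cv2.INTER_CUBIC),cv2.resize(s,(400,380),interpolation=cv2.INTER_CUBIC)]); cv2.imwrite("pics/cropB.png",B)
for p in [(194,202),(246,203),(280,208),(347,190),(135,194)]: print(p,im[p[1],p[0]],c["depth"][p[1],p[0]],cast(c,p,.013)*1000)
print(im[202,176:216].mean(1)); print(im[203,232:262].mean(1))
E
```

```text
red grip z=28
  px [245.5 201.9] [481.1 170.4] (481.2206115722656, 170.41061401367188) (62.36592483520508, 15.51634407043457) -12.946098327636719 90
  px [279.4 206.9] [467.3  59.4] (467.28057861328125, 60.098262786865234) (44.36145782470703, 11.443930625915527) 72.77333068847656 50
blue
  px [355.  188.1] [ 537.8 -186.9] (538.4147338867188, -186.94686889648438) (177.51734924316406, 106.92925262451172) 18.189420700073242 1180
  px [330.3 194.5] [ 514.2 -106.4] (514.7147216796875, -106.63398742675781) (98.38115692138672, 42.440452575683594) 15.704272270202637 361
case dark
  px [344.6 191.3] [ 523.5 -151.6] (526.8761596679688, -157.3103790283203) (215.02072143554688, 191.65499877929688) 16.789337158203125 2219
(194, 202) [141 135 127] 1.7846853 [[479.1 341.2  13. ]]
(246, 203) [164  41  36] 1.7727424 [[480.  169.9  13. ]]
(280, 208) [168  42  38] 1.7751414 [[466.1  57.7  13. ]]
(347, 190) [ 37  82 129] 1.7827957 [[ 531.7 -161.5   13. ]]
(135, 194) [148 143 135] 1.797828 [[501.  537.7  13. ]]
[142.  142.  142.  141.  140.3 141.7 139.7 138.7 153.7 151.3 146.3 124.
 151.3 149.3 143.  150.  129.3 126.3 134.3 145.7 150.7 151.3 148.  146.7
 149.3 151.3 135.7  88.3 135.3 139.  137.  136.  135.3 136.7 136.  135.
 135.3 134.  134.3 132.7]
[126.7 127.3 128.  128.3 129.3 130.  129.3 130.3 136.  136.  127.7  88.
  79.7  82.3  80.3  68.3  65.  111.7 132.3 128.3 107.  126.3 130.3 132.
 132.  131.7 134.  135.  135.3 135.3]
```

View pics/cropA.png

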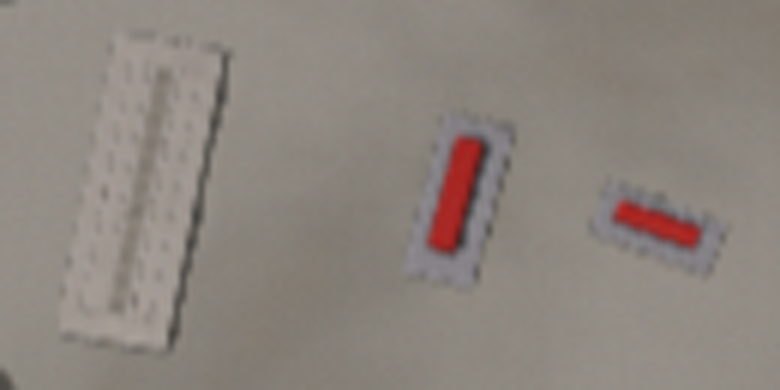

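View pics/cropB.png

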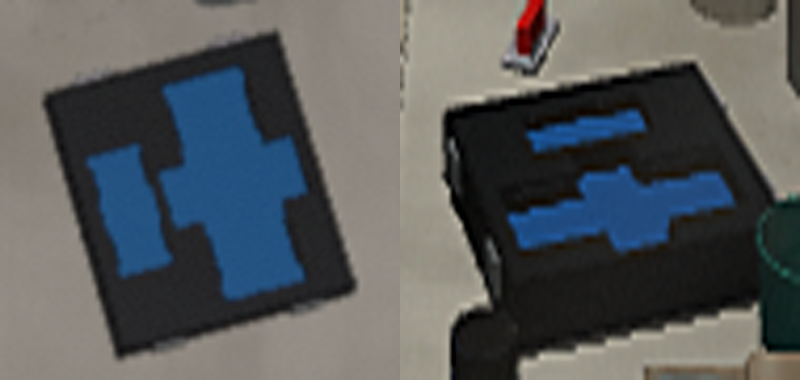

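Candidates for the scraper are px (246,203), with a red grip measuring about 62x16 mm, and px (280,208), about 44x11 mm. The first matches the 64x16 grip and is the larger one, so it is the scraper, and the crop confirms it. The case has the gauge cutout (with scoops) on the right and the scraper cutout on the left in the top view, so case +y points to the robot's left. Next I'll refine with the side view and work out the first move.

```bash
cat >> h.py <<'E'
from scipy.spatial.transform import Rotation as R
def plan(s,x,y,z,ang):  # mm, deg: direction of the object's long axis; tool x aligned with it (either way)
    M=R.from_rotvec(s["tool_rot"]).as_matrix(); d=M.T@(np.array([x,y,z])-1000*np.array(s["ee_pos"]))
    t=np.degrees(np.arctan2(M[1,0],M[0,0])); w=(ang-t+90)%180-90
    return np.round(d,1),"roll(+ about tool z, down) %.3f or %.3f"%(-np.radians(w),-np.radians(w-np.sign(w)*180)),"toolx %.1f"%t
E
python3 - <<'E'
from h import *; from cell import r
np.set_printoptions(precision=1,suppress=True)
def big(m,box):
    M=np.zeros(m.shape,np.uint8); u0,v0,u1,v1=box; M[v0:v1,u0:u1]=m[v0:v1,u0:u1]
    n,l,s,ce=cv2.connectedComponentsWithStats(M); o=np.argsort(-s[1:,4])+1
    return [l==i for i in o[:2]]
for n,gb,cb,rb in(("top",(172,170,216,232),(305,150,390,230),(230,180,262,225)),("side",(255,176,302,192),(245,200,345,260),(265,190,292,204))):
    c=load(n); lab=cv2.cvtColor(c["img"],cv2.COLOR_RGB2LAB).astype(int); hsv=cv2.cvtColor(c["img"],cv2.COLOR_RGB2HSV).astype(int)
    H,S,V=[hsv[...,i] for i in range(3)]
    bl=big((H>95)&(H<118)&(S>150)&(V>60),cb)
    print(n,"gseat",*rect(c,bl[0],.019)); print(n,"sseat",*rect(c,bl[1],.024))
    print(n,"grip",*rect(c,big(((H<8)|(H>172))&(S>120)&(V>80),rb)[0],.028))
    L=lab[...,0]; u0,v0,u1,v1=gb
    bg=np.median(lab[v0:v1,u0:u1].reshape(-1,3),0); print("  med lab",bg)
    m=((L>np.percentile(L[v0:v1,u0:u1],60))).astype(np.uint8)
    if n=="top":
        # corners picked in crop A
        cr=np.array([(118,38),(225,50),(172,347),(60,332)],float); uv=170+(cr+.5)/6-.5
        p=cast(c,uv,.013)*1000; print("  gauge corners",p[:,:2].round(),"centre",p.mean(0)[:2],"rect",cv2.minAreaRect(p[:,:2].astype(np.float32)))
        # texture/edge test: lab at gauge vs bench
        print("  gauge lab",lab[190:196,190:192].mean((0,1)),"bench",lab[195:205,220:228].mean((0,1)),lab[195:205,165:172].mean((0,1)))
    else:
        A=cv2.resize(c["img"][170:225,245:310,::-1],(780,660),interpolation=cv2.INTER_CUBIC)[:600]; cv2.imwrite("pics/cropC.png",A)
s=r.state(); print(plan(s,478,341,120,-13))
E
```

```text
top gseat [ 538.3 -187. ] (538.9022216796875, -187.3146514892578) (177.72779846191406, 108.88819122314453) 16.27389144897461 1213
top sseat [ 513.3 -105.8] (513.7015380859375, -105.89373016357422) (97.83415985107422, 42.7561149597168) 17.691469192504883 370
top grip [481.1 170.4] (481.2206115722656, 170.41061401367188) (62.36592483520508, 15.51634407043457) -12.946098327636719 90
  med lab [150. 129. 133.]
  gauge corners [[566. 362.]
 [561. 302.]
 [395. 323.]
 [402. 384.]] centre [481.2 342.7] rect ((481.51666259765625, 343.22161865234375), (61.85235595703125, 168.03604125976562), 82.9229507446289)
  gauge lab [160.9 129.6 132.9] bench [140.3 128.5 133.1] [150.9 128.6 132.9]
side gseat [ 540.2 -171.2] (539.7373046875, -168.32373046875) (170.43576049804688, 80.69172668457031) 0.512302041053772 362
side sseat [515.2 -95.6] (516.1671752929688, -95.3986587524414) (93.19728088378906, 25.598613739013672) 17.34830665588379 89
side grip [484.7 150.8] (486.3768310546875, 148.16073608398438) (63.2995719909668, 61.47854995727539) -89.6279693543911 80
  med lab [161. 127. 135.]
(array([-305.2, -172.5,  110.3]), 'roll(+ about tool z, down) -0.178 or 2.964', 'toolx 156.8')
```

View pics/cropC.png

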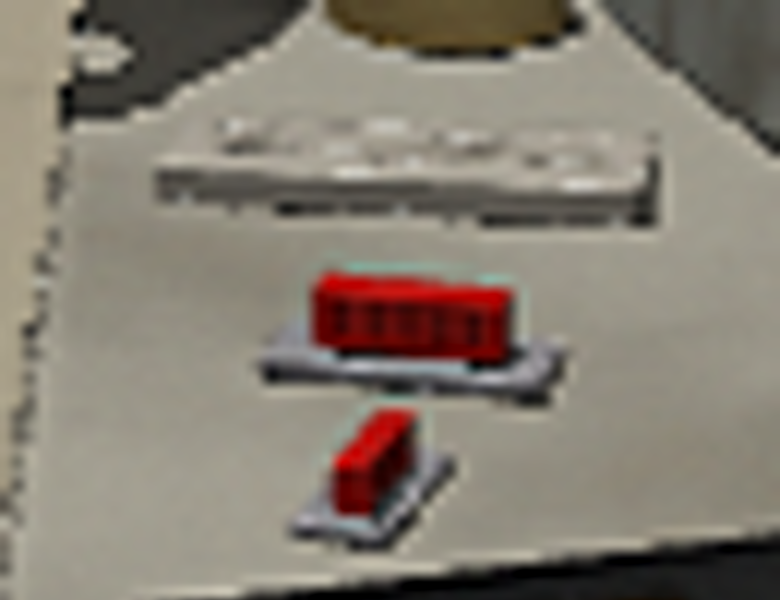

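The side crop shows the gauge with its front edge from (157,195) to (655,220) in the crop, and the larger red-gripped scraper at (410,330) in front of the smaller one at (370,480). So the gauge is at about (481,343) mm with its long axis at -7.3°.

```bash
python3 - <<'E'
from h import *; from cell import r
np.set_printoptions(precision=1,suppress=True)
c=load("side"); uv=np.array([258-.2,245]); 
cr=np.array([(160,172),(655,192)],float); print(cast(c,np.array([245,170])+(cr+.5)/12-.5,.013)*1000)
cr=np.array([(160,203),(655,224)],float); print(cast(c,np.array([245,170])+(cr+.5)/12-.5,.0)*1000)
print(plan(r.state(),481,343,120,-7.3))
print((cast(c,[[0,0]],.02)*0)[0])
E
```

```text
[[400.  325.1  13. ]
 [570.6 307.3  13. ]]
[[399.7 329.5   0. ]
 [571.1 310.8   0. ]]
(array([-307.2, -169.4,  110.3]), 'roll(+ about tool z, down) -0.277 or 2.864', 'toolx 156.8')
[ 0. -0.  0.]
```

```bash
python3 -m pendant '[[[-44,-24,14,0,1],[-44,-24,14,0,1],[-44,-24,14,0,1],[-44,-24,14,0,1],[-44,-24,14,0,1],[-44,-24,14,0,1],[-43,-25,14,0,1],[0,0,0,-0.14,1]]]'; python3 -m pendant '[[[0,0,0,-0.137,1],[0,0,0,0,1]]]'; cat > p.py <<'E'
import sys; from h import *; from cell import r
s=r.state(); print(plan(s,*map(float,sys.argv[1:5])), np.round(s["ee_pos"],4), np.round(s["contact_force"],1),round(s["grip_width"],3))
E
python3 p.py 481 343 60 -7.3
python3 - <<'E'
from h import *; from cell import imaging
a=[]
for n,b in(("top",(150,150,290,255)),("side",(235,120,341,200))):
    c=imaging.camera(n); np.savez(f"{n}1.npz",**c); a.append(cv2.resize(c["img"][b[1]:b[3],b[0]:b[2],::-1],(400,300),interpolation=cv2.INTER_CUBIC))
cv2.imwrite("pics/above.png",np.hstack(a))
E
```

```text
clock: 1.1
ee_pos: [0.4823, 0.3409, 0.1312]
tool_rot: [-0.416, -3.111, 0.004]
contact_force: [-0.7, -0.0, 0.0]
grip_width: 0.995
finger_force: 0.0
clock: 1.35
ee_pos: [0.4812, 0.3438, 0.1328]
tool_rot: [-0.204, -3.134, 0.001]
contact_force: [-0.4, 0.2, -0.4]
grip_width: 1.002
finger_force: 0.0
(array([ 0. , -0.8, 72.8]), 'roll(+ about tool z, down) -0.002 or 3.139', 'toolx 172.6') [0.4812 0.3438 0.1328] [-0.4  0.2 -0.4] 1.002
```

View pics/above.png

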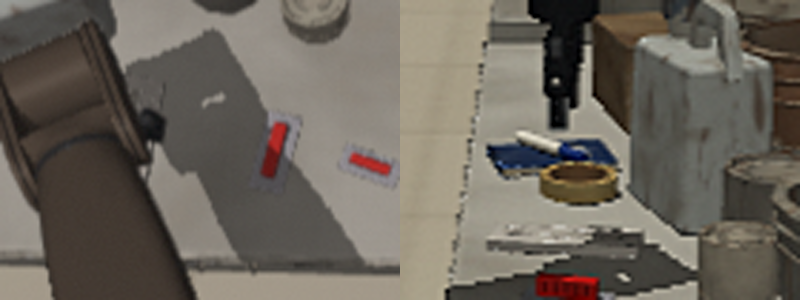

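The side crop shows the fingers above the gauge at crop x≈558, and the gauge spanning 487 to 645. I'll check the side camera's x offset against the known finger position.

```bash
python3 - <<'E'
from h import *
c=load("side","1"); V=c["img"].max(2)
print("proj finger",proj(c,[[.4812,.3438,.14],[.4812,.3438,.155]]))
for v in range(143,158,2):
    u=np.nonzero(V[v,262:292]<70)[0]; print(v,262+u.min() if len(u) else None,262+u.max() if len(u) else None, u.mean()+262 if len(u) else None)
print("proj gauge centre if x=.481/.485/.489",proj(c,[[.481,.343,.0065],[.485,.343,.0065],[.489,.343,.0065]]))
L=c["img"].mean(2).round().astype(int)
for v in(184,185,186,187): print(v,L[v,252:264],L[v,294:306])
E
```

```text
proj finger [[277.62425883 153.17078216]
 [277.65267577 149.61258924]]
143 273 291 281.6
145 274 291 282.2142857142857
147 275 291 282.5
149 275 291 282.2857142857143
151 275 291 279.4
153 275 278 276.5
155 None None None
157 266 266 266.0
proj gauge centre if x=.481/.485/.489 [[277.33204902 183.99919621]
 [278.28491319 184.00414558]
 [279.23773825 184.00909475]]
184 [137 137 136 138 143 132  78  78  77  87 113 107] [ 64  65  65  66  55  85 180 170 168 164 158 157]
185 [141 139 138 140 140 130  83  80  84  83  82  82] [ 64  35  40  60  53  51  52  50  46  82 165 158]
186 [138 137 139 139 141 134  92  88 129  81  77  81] [ 97  97 101  93  60  55  61  60  56  94 176 166]
187 [136 137 139 139 139 142 143 146 146 147 150 139] [95 95 95 90 61 62 64 60 61 57 48 86]
```

```bash
python3 - <<'E'
from h import *
np.set_printoptions(precision=1,suppress=True)
for n,box in(("top",(172,165,222,240)),("side",(250,172,308,194))):
    c=load(n); u0,v0,u1,v1=box; v,u=np.mgrid[v0:v1,u0:u1]; d=c["depth"][v0:v1,u0:u1]
    k=d>0; u,v,d=u[k],v[k],d[k]
    p=np.c_[(u-c["cx"])/c["fx"]*d,-(v-c["cy"])/c["fy"]*d,-d]@c["pose"][:3,:3].T+c["pose"][:3,3]
    z=p[:,2]*1000; print(n,len(z),np.percentile(z,[1,10,25,50,75,90,99]))
    b=np.median(z[z<np.percentile(z,40)]); g=(z>b+6)&(z<b+20)
    M=np.zeros(c["depth"].shape,np.uint8); M[v[g],u[g]]=1
    nn,l,s,ce=cv2.connectedComponentsWithStats(M); i=1+s[1:,4].argmax()
    print(s[i],rect(c,l==i,.013))
E
```

```text
top 3729 [-11.2  -6.6  -3.6   0.4   6.7  12.8  21.9]
[177 174  34  66 923] (array([477.1, 343.4]), (466.6492919921875, 343.66986083984375), (204.193115234375, 99.7132339477539), -9.741744995117188, 923)
side 1268 [-3.  -0.8  0.7  2.4  8.5 14.7 32.4]
[258 179  42   9 272] (array([485.3, 338.1]), (485.596435546875, 334.6916809082031), (170.3992919921875, 90.86505126953125), -8.213241577148438, 272)
```

Only the displacement from gauge to seat matters, and both views agree on that to within 2 mm. I'll descend and grip.

```bash
python3 -m pendant '[[[-2,-1,40,0,1],[0,0,40,0,1],[0,0,30,0,1],[0,0,16,0,1],[0,0,6,0,1],[0,0,3,0,1],[0,0,0,0,1]]]'; python3 p.py 483 342.5 -3 -7.3;  python3 -m pendant '[[[0,0,0,0,0.7],[0,0,0,0,0.5],[0,0,0,0,0.5],[0,0,0,0,0.5],[0,0,0,0,0.5]]]'
```

```text
clock: 2.33
ee_pos: [0.4841, 0.3434, -0.0006]
tool_rot: [0.201, 3.133, 0.001]
contact_force: [-0.5, 0.6, 0.4]
grip_width: 0.999
finger_force: 0.0
(array([ 0.9, -1. ,  2.4]), 'roll(+ about tool z, down) -0.001 or 3.141', 'toolx 172.7') [ 0.4841  0.3434 -0.0006] [-0.5  0.6  0.4] 0.999
clock: 2.95
ee_pos: [0.4845, 0.3437, -0.0]
tool_rot: [0.201, 3.133, 0.003]
contact_force: [-1.8, -0.4, 5.3]
grip_width: 0.703
finger_force: 66.3
```

```bash
python3 -m pendant '[[[0,0,-10,0,0.5],[0,0,-20,0,0.5],[0,0,-30,0,0.5],[0,0,-40,0,0.5],[0,0,-40,0,0.5],[0,0,0,0,0.5]]]'; 
python3 - <<'E'
from h import *; from cell import imaging
a=[]
for n,b in(("top",(160,150,240,240)),("side",(245,130,325,190))):
    c=imaging.camera(n); np.savez(f"{n}2.npz",**c); a.append(cv2.resize(c["img"][b[1]:b[3],b[0]:b[2],::-1],None,fx=800/160,fy=800/160,interpolation=cv2.INTER_CUBIC))
h=max(x.shape[0] for x in a); a=[np.vstack([x,np.zeros((h-x.shape[0],x.shape[1],3),np.uint8)]) for x in a]
cv2.imwrite("pics/lift.png",np.hstack(a))
E
```

```text
clock: 3.7
ee_pos: [0.4858, 0.3442, 0.1435]
tool_rot: [0.2, 3.127, 0.007]
contact_force: [0.2, -0.9, -2.9]
grip_width: 0.705
finger_force: 65.5
```

View pics/lift.png

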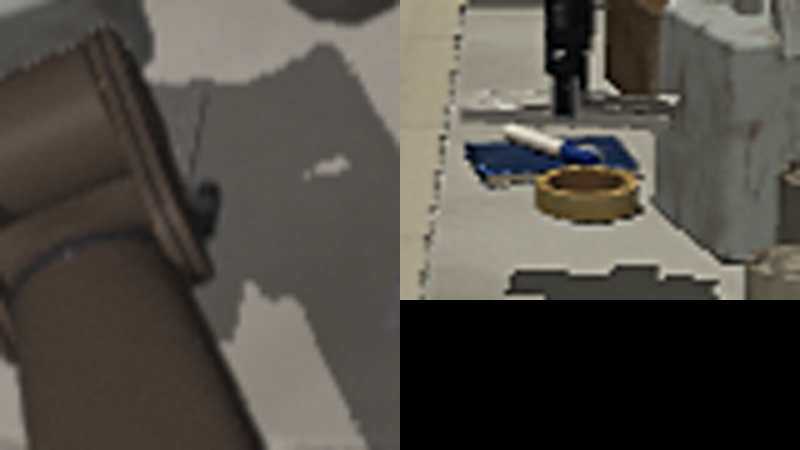

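The side crop shows the gauge level in the fingers, with its front edge from about 462 to 680 and the finger at about 565. I'll read the pixel rows to get the offset along the gauge.

```bash
python3 - <<'E'
from h import *
c=load("side","2"); L=c["img"].mean(2).round().astype(int)
for v in range(147,157): print(v,L[v,254:262],"|",L[v,272:284],"|",L[v,292:304])
a=np.radians(-7.3); ex=np.array([np.cos(a),np.sin(a)]); ey=np.array([-ex[1],ex[0]])
for off in(-3,0,3,6):
  C=np.array([485.8,344.2])+off*ex
  print(off,[proj(c,np.r_[C+sx*85*ex+sy*31*ey,z]/1000)[0].round(1).tolist() for sx,sy,z in((-1,-1,157),(-1,-1,144),(1,-1,157),(1,-1,144),(1,1,157),(-1,1,157),(0,-1.2,150))])
E
```

```text
147 [151 133 148 142 138 140 140 142] | [153 158 152  89  14  14  33  43  71   6  84 176] | [39 36 45 69 71 86 78 77 71 61 83 88]
148 [141  97 152 148 147 149 158 168] | [131 133 133  91  18   8  15  46  78  45  60 113] | [35 33 39 55 63 79 68 63 61 59 78 88]
149 [150 135 156 152 151 156 162 163] | [159 166 164  92  18   6  14  44  78  54  65  97] | [ 76  84  74  70 112 190 182 178 154  55  77  89]
150 [148 131 157 157 159 166 157 136] | [173 168 148  97  19  10  13  41  78  49  33  50] | [ 52  56  55  56  57  56  96 177  91  54  75  86]
151 [119 185 150 130 138 151 159 164] | [46 47 57 71 17  5 11 40 79 64 60 61] | [82 82 80 58 62 60 57 59 62 59 77 85]
152 [ 97 161 147  94  74  80  82  80] | [ 89 100 120  76  13   1   6  35  82  91  79  81] | [33 40 59 60 57 56 55 57 66 65 79 80]
153 [148 155 144  94  80  82  82  83] | [87 90 90 81 60 66 58 49 91 92 89 93] | [101  99  97  97 104 129 109  52  71  67  79  78]
154 [111 154 145 119 117 119 123 123] | [84 81 84 86 81 84 84 85 87 86 84 88] | [94 94 91 93 93 95 94 78 72 70 81 78]
155 [ 97 152 148 149 150 152 150 151] | [ 93 108 140 142 143 147 135  92 124 124 122 123] | [81 84 85 88 91 92 90 64 75 71 81 82]
156 [149 148 145 146 148 148 148 145] | [176 145 152 155 159 161 165 169 171 171 171 171] | [159 163 151 100  91  85  81  79  78  73  75  81]
-3 [[256.2, 150.3], [256.3, 153.4], [298.2, 152.0], [298.1, 155.1], [299.4, 147.9], [258.7, 146.3], [276.9, 153.2]]
0 [[257.0, 150.3], [257.0, 153.4], [299.0, 152.0], [298.9, 155.2], [300.2, 147.9], [259.4, 146.3], [277.7, 153.3]]
3 [[257.7, 150.3], [257.7, 153.5], [299.7, 152.1], [299.6, 155.2], [300.9, 148.0], [260.1, 146.3], [278.4, 153.3]]
6 [[258.4, 150.4], [258.5, 153.5], [300.5, 152.1], [300.4, 155.2], [301.6, 148.0], [260.8, 146.4], [279.2, 153.3]]
```

```bash
python3 -m pendant '[[[-3,-30,0,0,0.5],[-5,-50,0,0,0.5],[-6,-50,0,0,0.5],[-6,-50,0,0,0.5],[-6,-50,0,0,0.5],[-6,-50,0,0,0.5],[-6,-50,0,0,0.5],[-6,-50,0,0,0.5]]]'; python3 -m pendant '[[[-5,-50,0,0,0.5],[-4,-40,0,0,0.5],[0,-21,0,0,0.5],[0,0,0,-0.14,0.5],[0,0,0,-0.14,0.5],[0,0,0,-0.14,0.5],[0,0,0,0,0.5]]]'; python3 p.py 539.5 -186.3 70 16.8
```

```text
clock: 4.8
ee_pos: [0.4764, -0.0406, 0.1358]
tool_rot: [-0.2, -3.13, -0.002]
contact_force: [0.1, 0.4, -2.5]
grip_width: 0.705
finger_force: 65.7
clock: 5.68
ee_pos: [0.4717, -0.15, 0.1359]
tool_rot: [0.454, -3.105, -0.005]
contact_force: [0.9, 0.6, -3.2]
grip_width: 0.703
finger_force: 65.7
(array([-54.8, -54.4,  65.6]), 'roll(+ about tool z, down) -0.003 or 3.139', 'toolx -163.4') [ 0.4717 -0.15    0.1359] [ 0.9  0.6 -3.2] 0.703
```

```bash
python3 -m pendant '[[[-27,-27,0,0,0.5],[-28,-27,0,0,0.5],[0,0,30,0,0.5],[0,0,25,0,0.5],[0,0,10,0,0.5],[0,0,0,0,0.5],[0,0,0,0,0.5]]]'; python3 p.py 539.5 -186.3 32 16.8
python3 - <<'E'
from h import *; from cell import imaging
a=[]
for n,b in(("top",(300,140,400,240)),("side",(240,190,340,265))):
    c=imaging.camera(n); np.savez(f"{n}3.npz",**c); a.append(cv2.resize(c["img"][b[1]:b[3],b[0]:b[2],::-1],None,fx=4,fy=4,interpolation=cv2.INTER_CUBIC))
h=max(x.shape[0] for x in a); a=[np.vstack([x,np.zeros((h-x.shape[0],x.shape[1],3),np.uint8)]) for x in a]
cv2.imwrite("pics/over.png",np.hstack(a))
E
```

```text
clock: 6.55
ee_pos: [0.5422, -0.187, 0.0744]
tool_rot: [-0.456, 3.107, -0.002]
contact_force: [-0.3, 0.4, -2.8]
grip_width: 0.701
finger_force: 65.7
(array([ 2.5,  1.5, 42.4]), 'roll(+ about tool z, down) -0.001 or 3.140', 'toolx -163.3') [ 0.5422 -0.187   0.0744] [-0.3  0.4 -2.8] 0.701
```

View pics/over.png

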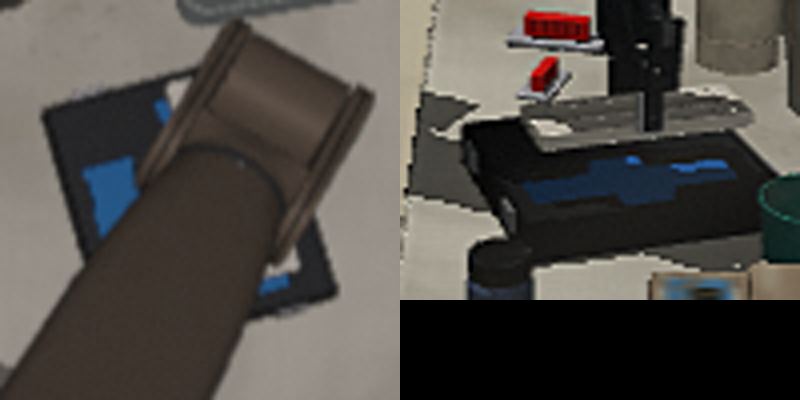

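The top crop shows the gauge's ends, light, at crop (175,90) and (285,262), over the case. The side crop shows it level above the blue cutout. I'll compare the predicted and seen corner pixels to get the residual offset.

```bash
python3 - <<'E'
from h import *
np.set_printoptions(linewidth=200)
a=np.radians(16.7); ex=np.array([np.cos(a),np.sin(a)]); ey=np.array([-ex[1],ex[0]])
C=np.array([542.2,-187.0]);
def cor(c,off,z): return {(sx,sy):proj(c,np.r_[C+(off+sx*85)*ex+sy*31*ey,z]/1000)[0].round(1).tolist() for sx in(-1,1) for sy in(-1,1)}
for n in("top","side"):
    c=load(n,"3"); print(n,"top face",cor(c,-1,87)); print("  bottom",cor(c,-1,74))
    if n=="top": print("  cutout rim", {(sx,sy):proj(c,np.r_[np.array([537.2,-186.2])+sx*89*ex+sy*33*ey,32]/1000)[0].round(1).tolist() for sx in(-1,1) for sy in(-1,1)})
c=load("top","3"); im=c["img"].astype(int)
print("near end"); print("cols",list(range(362,380)))
for v in range(198,214): print(v,im[v,362:380,0], )
print("blue"); 
for v in range(204,216): print(v,im[v,360:380,2]-im[v,360:380,0])
print("far end");print("cols",list(range(336,352)))
for v in range(156,170): print(v,im[v,336:352,0])
c=load("side","3"); L=c["img"].mean(2).astype(int)
print("side L, cols 268-282");
for v in range(216,231): print(v,L[v,268:282],"|",L[v,320:334])
E
```

```text
top top face {(-1, -1): [374.8, 205.8], (-1, 1): [355.8, 210.9], (1, -1): [359.4, 155.1], (1, 1): [340.7, 160.1]}
  bottom {(-1, -1): [374.1, 206.4], (-1, 1): [355.3, 211.5], (1, -1): [358.9, 156.1], (1, 1): [340.3, 161.1]}
  cutout rim {(-1, -1): [372.8, 210.8], (-1, 1): [353.2, 216.1], (1, -1): [357.2, 159.2], (1, 1): [337.9, 164.4]}
side top face {(-1, -1): [274.6, 224.4], (-1, 1): [268.8, 216.4], (1, -1): [327.2, 218.1], (1, 1): [319.8, 210.6]}
  bottom {(-1, -1): [274.6, 228.3], (-1, 1): [268.8, 220.3], (1, -1): [327.0, 221.9], (1, 1): [319.6, 214.3]}
near end
cols [362, 363, 364, 365, 366, 367, 368, 369, 370, 371, 372, 373, 374, 375, 376, 377, 378, 379]
198 [58 57 56 54 50 47 41 50 73 64 57 77 77 53 37 34 33 52]
199 [56 56 56 55 50 49 42 57 62 52 69 75 67 41 36 36 34 41]
200 [58 56 54 55 51 46 46 60 52 54 74 75 51 36 37 39 32 34]
201 [57 57 54 53 47 44 43 53 46 62 77 90 44 38 38 35 37 33]
202 [ 59  57  54  51  47  42  42  44  57  71  98 128  56  36  39  38  38  34]
203 [ 58  56  53  53  46  39  39  45  60  78 124 152  72  37  37  39  37  35]
204 [ 58  56  53  50  43  35  34  51
[... 3783 characters left out ...]
141 138 137 135 140 142]
225 [14 14 12 13  9 33 87 85 96 90 92 93 93 96] | [ 34  37  37  32  21  33  99 156 146 141 142 142 142 143]
226 [  9  12  14  15  12  16  53  90 104  97  99 104 105 108] | [ 29  33  38  36  34  24  35  98 157 146 144 142 140 142]
227 [ 13  13  10  17  13  12  16  62 108  89 108  46  43  24] | [ 28  28  28  26  30  34  22  34  97 156 147 145 143 140]
228 [14 14 13 11 13 13 10  8  5  4  7  9  9 14] | [ 27  29  27  27  28  27  36  21  31  98 157 148 144 144]
229 [13 13 15 15 16 15 14 16 13 15 14 14 16 17] | [ 26  23  26  27  27  30  34  35  20  34 100 161 150 145]
230 [14 15 14 16 15 13 15 14 18 16 19 18 20 21] | [ 87  47  23  26  28  28  30  35  31  17  35  95 148 154]
```

The top view agrees with the robot's frame in y, and the gauge sits about 2 mm short along x relative to the TCP. The corrected target TCP is about (540,-185.5). I'll descend to just above the foam.

```bash
python3 -m pendant '[[[2,2,0,0,0.5],[0,0,15,0,0.5],[0,0,12,0,0.5],[0,0,6,0,0.5],[0,0,0,0,0.5],[0,0,0,0,0.5]]]'; python3 p.py 540 -185.5 32 16.8
```

```text
clock: 7.4
ee_pos: [0.5393, -0.1855, 0.0405]
tool_rot: [-0.457, 3.108, -0.0]
contact_force: [0.3, -0.2, -3.5]
grip_width: 0.7
finger_force: 65.7
(array([-0.7, -0.2,  8.5]), 'roll(+ about tool z, down) -0.001 or 3.141', 'toolx -163.3') [ 0.5393 -0.1855  0.0405] [ 0.3 -0.2 -3.5] 0.7
```

```bash
python3 -m pendant '[[[0,0,4,0,0.5],[0,0,3,0,0.5],[0,0,2,0,0.5],[0,0,0,0,0.5]]]';python3 -m pendant '[[[0,0,2,0,0.5],[0,0,0,0,0.5]]]'; python3 -m pendant '[[[0,0,2,0,0.5],[0,0,0,0,0.5]]]'
```

```text
clock: 7.9
ee_pos: [0.5388, -0.1852, 0.0311]
tool_rot: [0.457, -3.108, -0.0]
contact_force: [0.2, 0.7, -2.4]
grip_width: 0.703
finger_force: 65.8
clock: 8.15
ee_pos: [0.5389, -0.1853, 0.0292]
tool_rot: [0.457, -3.108, -0.0]
contact_force: [-0.2, -0.2, -2.7]
grip_width: 0.704
finger_force: 65.8
clock: 8.4
ee_pos: [0.5393, -0.1856, 0.0276]
tool_rot: [-0.458, 3.108, -0.001]
contact_force: [-0.8, -0.9, -2.1]
grip_width: 0.696
finger_force: 65.9
```

It is in the cutout with no foam contact, since the underside is below 32 mm. I'll press on while still holding it.

```bash
python3 -m pendant '[[[0,0,2,0,0.5],[0,0,0,0,0.5]]]';python3 -m pendant '[[[0,0,2,0,0.5],[0,0,0,0,0.5]]]'; python3 -m pendant '[[[0,0,2,0,0.5],[0,0,0,0,0.5]]]'
```

```text
clock: 8.65
ee_pos: [0.5398, -0.1859, 0.0264]
tool_rot: [-0.458, 3.107, -0.002]
contact_force: [-0.8, 0.4, 3.8]
grip_width: 0.705
finger_force: 66.5
clock: 8.9
ee_pos: [0.5401, -0.1857, 0.0242]
tool_rot: [-0.456, 3.106, -0.002]
contact_force: [0.7, -0.6, 2.8]
grip_width: 0.7
finger_force: 66.4
clock: 9.15
ee_pos: [0.5389, -0.1852, 0.0205]
tool_rot: [-0.457, 3.108, 0.0]
contact_force: [2.8, -0.9, -1.1]
grip_width: 0.699
finger_force: 65.9
```

```bash
python3 -m pendant '[[[0,0,2,0,0.5],[0,0,0,0,0.5]]]'; python3 -m pendant '[[[0,0,1.5,0,0.5],[0,0,0,0,0.5]]]'
```

```text
clock: 9.4
ee_pos: [0.5388, -0.1853, 0.019]
tool_rot: [0.457, -3.108, -0.001]
contact_force: [0.6, -0.4, 0.0]
grip_width: 0.704
finger_force: 66.0
clock: 9.65
ee_pos: [0.5388, -0.1853, 0.019]
tool_rot: [0.457, -3.107, -0.001]
contact_force: [-3.1, 0.6, 7.7]
grip_width: 0.706
finger_force: 66.9
```

The gauge is on the floor of its cutout (19.0 mm). I'll release with a small opening and lift straight out.

```bash
python3 -m pendant '[[[0,0,0,0,0.76],[0,0,0,0,0.8],[0,0,0,0,0.8],[0,0,-5,0,0.8],[0,0,-15,0,0.8],[0,0,-35,0,0.8],[0,0,-40,0,1],[0,0,-10,0,1]]]'; python3 p.py 482 170.4 60 -13
python3 - <<'E'
from h import *; from cell import imaging
for n in("side","top"):
    c=imaging.camera(n); np.savez(f"{n}4.npz",**c)
c=load("side","4"); cv2.imwrite("pics/seated.png",cv2.resize(c["img"][190:265,240:340,::-1],None,fx=8,fy=8,interpolation=cv2.INTER_CUBIC))
E
```

```text
clock: 10.65
ee_pos: [0.5412, -0.1865, 0.1274]
tool_rot: [-0.457, 3.102, -0.007]
contact_force: [0.1, 0.1, -0.1]
grip_width: 0.997
finger_force: 0.0
(array([-45.8, 359.2,  65.7]), 'roll(+ about tool z, down) 0.519 or -2.622', 'toolx -163.3') [ 0.5412 -0.1865  0.1274] [ 0.1  0.1 -0.1] 0.997
```

View pics/seated.png

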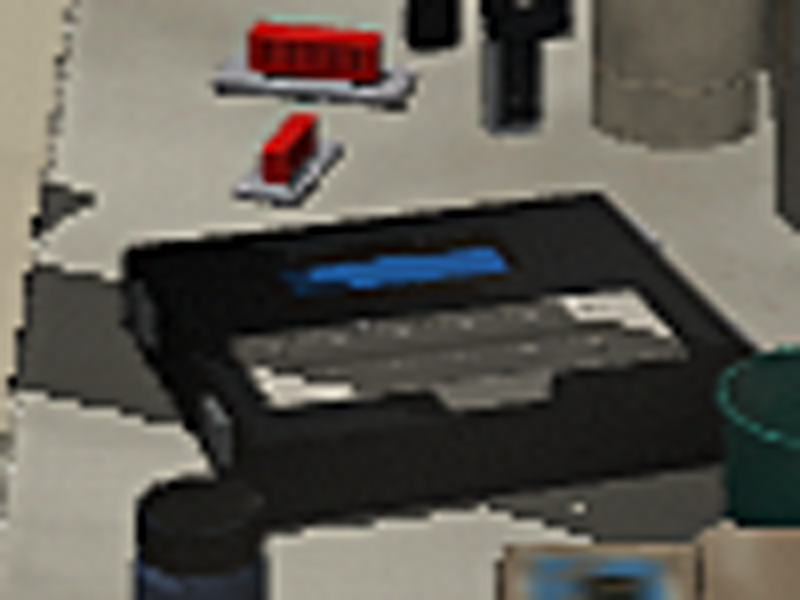

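The gauge lies in its cutout, at about (460,350) in the crop, flush with the foam. Now for the scraper.

```bash
python3 -m pendant '[[[-5,35,0,0,1],[-6,46,0,0,1],[-6,46,0,0,1],[-6,46,0,0,1],[-6,46,0,0,1],[-6,46,0,0,1],[-6,46,0,0,1],[-5,46,0,0,1]]]'; python3 -m pendant '[[[0,2,0,0.173,1],[0,0,0,0.173,1],[0,0,10,0.173,1],[0,0,20,0,1],[0,0,20,0,1],[0,0,0,0,1],[0,0,0,0,1]]]'; python3 p.py 482 170.4 10 -13
```

```text
clock: 11.75
ee_pos: [0.4786, 0.171, 0.1209]
tool_rot: [0.457, -3.105, -0.0]
contact_force: [0.1, 0.0, -0.5]
grip_width: 0.999
finger_force: 0.0
clock: 12.62
ee_pos: [0.4794, 0.1717, 0.0725]
tool_rot: [-0.355, -3.12, 0.0]
contact_force: [0.4, 0.2, 0.4]
grip_width: 0.998
finger_force: 0.0
(array([-2.9, -0.6, 62.5]), 'roll(+ about tool z, down) 0.000 or -3.142', 'toolx 167.0') [0.4794 0.1717 0.0725] [0.4 0.2 0.4] 0.998
```

```bash
python3 -m pendant '[[[-3,-1,25,0,1],[0,0,25,0,1],[0,0,12,0,0.6],[0,0,0,0,0.4],[0,0,0,0,0],[0,0,0,0,0],[0,0,0,0,0],[0,0,0,0,0]]]'; python3 p.py 482 170.4 10 -13; python3 -m pendant '[[[0,0,0,0,0],[0,0,0,0,0]]]'
```

```text
clock: 13.62
ee_pos: [0.4836, 0.1703, 0.0122]
tool_rot: [0.355, 3.119, 0.001]
contact_force: [-0.3, 0.2, 6.0]
grip_width: 0.173
finger_force: 62.3
(array([ 1.6, -0.2,  2.2]), 'roll(+ about tool z, down) 0.000 or -3.141', 'toolx 167.0') [0.4836 0.1703 0.0122] [-0.3  0.2  6. ] 0.173
clock: 13.88
ee_pos: [0.4836, 0.1703, 0.0122]
tool_rot: [0.355, 3.119, 0.001]
contact_force: [-0.2, -0.5, 7.0]
grip_width: 0.17
finger_force: 62.3
```

```bash
python3 -m pendant '[[[0,0,-10,0,0],[0,0,-25,0,0],[0,0,-35,0,0],[0,0,-35,0,0],[-8,-22,0,0,0],[-15,-44,0,0,0],[-15,-44,0,0,0],[-15,-44,0,0,0]]]'; python3 -m pendant '[[[-15,-44,0,0,0],[-15,-44,0,0,0],[-10,-20,0,0,0],[0,0,0,-0.173,0],[0,0,0,-0.173,0],[0,0,0,-0.173,0],[0,0,0,0,0],[0,0,0,0,0]]]'; python3 p.py 515 -105.4 75 16.8
```

```text
clock: 14.88
ee_pos: [0.4989, 0.0069, 0.1159]
tool_rot: [-0.355, -3.121, -0.0]
contact_force: [0.7, 0.5, -0.4]
grip_width: 0.173
finger_force: 61.5
clock: 15.88
ee_pos: [0.514, -0.1057, 0.1157]
tool_rot: [0.454, -3.108, -0.001]
contact_force: [0.1, 0.5, -0.8]
grip_width: 0.169
finger_force: 61.4
(array([-1.1, -0. , 40.7]), 'roll(+ about tool z, down) -0.003 or 3.139', 'toolx -163.4') [ 0.514  -0.1057  0.1157] [ 0.1  0.5 -0.8] 0.169
```

```bash
python3 -m pendant '[[[-1,0,20,0,0],[0,0,20,0,0],[0,0,0,0,0],[0,0,0,0,0]]]'; python3 - <<'E'
from h import *; from cell import imaging,r
np.set_printoptions(linewidth=200)
s=r.state(); C=np.array(s["ee_pos"])*1000; print(C)
for n in("side","top"):
    c=imaging.camera(n); np.savez(f"{n}5.npz",**c)
a=np.radians(16.7); ex=np.array([np.cos(a),np.sin(a)]); ey=np.array([-ex[1],ex[0]]); u=C[2]-12.2
for n in("side","top"):
    c=load(n,"5")
    for nm,h,w,z in(("plate top",46,20,u+6),("plate bot",46,20,u),("grip top",32,8,u+28)):
        print(n,nm,{(sx,sy):proj(c,np.r_[C[:2]+(-1+sx*h)*ex+sy*w*ey,z]/1000)[0].round(1).tolist() for sx in(-1,1) for sy in(-1,1)})
    hsv=cv2.cvtColor(c["img"],cv2.COLOR_RGB2HSV).astype(int); H,S,V=[hsv[...,i] for i in range(3)]
    m=((H<8)|(H>172))&(S>120)&(V>50); b=proj(c,C/1000)[0].astype(int)
    print("red"); 
    for v in range(b[1]-14,b[1]+10):
        k=np.nonzero(m[v,b[0]-20:b[0]+20])[0]
        if len(k): print(v,k.min()+b[0]-20,k.max()+b[0]-20)
    L=c["img"].mean(2).astype(int)
    if n=="side":
        e=int(round(b[1]))
        for v in range(e-2,e+10): print(v,L[v,b[0]-20:b[0]-6],"|",L[v,b[0]+4:b[0]+18], b[0])
E
```

```text
clock: 16.38
ee_pos: [0.5155, -0.1059, 0.0765]
tool_rot: [-0.456, 3.108, -0.001]
contact_force: [0.2, -0.1, -0.5]
grip_width: 0.168
finger_force: 61.4
[ 515.45767405 -105.94358391   76.51008028]
side plate top {(-1, -1): [276.9, 215.8], (-1, 1): [273.3, 211.2], (1, -1): [303.8, 212.7], (1, 1): [299.7, 208.2]}
side plate bot {(-1, -1): [276.8, 217.5], (-1, 1): [273.3, 212.8], (1, -1): [303.8, 214.4], (1, 1): [299.7, 209.8]}
side grip top {(-1, -1): [280.0, 207.7], (-1, 1): [278.5, 205.8], (1, -1): [298.7, 205.6], (1, 1): [297.1, 203.8]}
red
204 276 278
205 275 298
206 275 299
207 274 299
208 273 299
209 273 299
210 273 299
211 273 298
212 273 292
213 282 282
208 [160 161 161 166 163  75  76  73  27  16  24  44  49  36] | [ 18  35  49  46  43  28  44  58 117 153 145 141 138 137] 288
209 [165 164 164 159 112  29  38  41  16  22  45  56  48  34] | [ 15  34  48  44  35  31  44  43  50  68 132 147 142 136] 288
210 [163 163 164 158 104  32  41  38  17  35  87 132  46  37] | [ 55  72  50  46  43  36  44  49  56  51  64 117 146 138] 288
211 [161 163 159 141  98  32  44  61  62  61  59  54  35
[... 655 characters left out ...]
7  5  8 11  6 12 12 19 25] 288
217 [165 163 166 165 167 173 175 179 183 181 159 147 158 185] | [ 1  7 12 11 15 24 25 27 28 30 31 29 32 29] 288
218 [180 181 183 187 176 125 118  69  76  71  24   0   0   2] | [13 15 17 15 17 19 26 25 27 27 31 34 32 32] 288
219 [67 26 21  0  0  0  0  0  1  0  4  5  9  9] | [18 17 22 19 20 22 26 22 20 19 20 21 33 33] 288
top plate top {(-1, -1): [341.6, 203.5], (-1, 1): [329.4, 206.8], (1, -1): [333.5, 176.2], (1, 1): [321.5, 179.4]}
top plate bot {(-1, -1): [341.4, 203.8], (-1, 1): [329.3, 207.1], (1, -1): [333.4, 176.6], (1, 1): [321.4, 179.8]}
top grip top {(-1, -1): [337.3, 199.1], (-1, 1): [332.4, 200.4], (1, -1): [331.7, 179.9], (1, 1): [326.8, 181.2]}
red
```

The side rows match the predicted plate corners to within about 0.5 px, so I'll lower it in.

```bash
python3 -m pendant '[[[0,0.5,15,0,0],[0,0,10,0,0],[0,0,4,0,0],[0,0,0,0,0]]]'; python3 -m pendant '[[[0,0,3,0,0],[0,0,0,0,0]]]';python3 -m pendant '[[[0,0,2,0,0],[0,0,0,0,0]]]'
```

```text
clock: 16.98
ee_pos: [0.5145, -0.1052, 0.0461]
tool_rot: [0.457, -3.107, -0.001]
contact_force: [-0.0, 0.2, -0.2]
grip_width: 0.173
finger_force: 61.4
clock: 17.23
ee_pos: [0.5149, -0.1054, 0.0438]
tool_rot: [-0.457, 3.108, -0.0]
contact_force: [-0.2, 0.3, -0.6]
grip_width: 0.171
finger_force: 61.4
clock: 17.48
ee_pos: [0.515, -0.1054, 0.0419]
tool_rot: [-0.457, 3.108, -0.0]
contact_force: [0.1, -0.0, 0.1]
grip_width: 0.168
finger_force: 61.5
```

```bash
python3 p.py 515 -105.4 36 16.8
```

```text
(array([-0. ,  0. ,  5.9]), 'roll(+ about tool z, down) -0.001 or 3.141', 'toolx -163.3') [ 0.515  -0.1054  0.0419] [ 0.1 -0.   0.1] 0.168
```

It is below the foam top without contact, so it's in the cutout. Press on.

```bash
for i in 1; do python3 -m pendant '[[[0,0,2,0,0],[0,0,0,0,0]]]';python3 -m pendant '[[[0,0,2,0,0],[0,0,0,0,0]]]'; python3 -m pendant '[[[0,0,2,0,0],[0,0,0,0,0]]]'; python3 -m pendant '[[[0,0,1,0,0],[0,0,0,0,0]]]'; done
```

```text
clock: 17.73
ee_pos: [0.5156, -0.1056, 0.0406]
tool_rot: [-0.457, 3.107, -0.001]
contact_force: [-0.7, 1.1, 4.3]
grip_width: 0.166
finger_force: 62.1
clock: 17.98
ee_pos: [0.5151, -0.1053, 0.0375]
tool_rot: [-0.457, 3.107, -0.0]
contact_force: [1.4, 0.2, -0.4]
grip_width: 0.169
finger_force: 61.7
clock: 18.23
ee_pos: [0.5149, -0.1054, 0.0363]
tool_rot: [0.457, -3.108, -0.0]
contact_force: [-0.7, 0.2, 5.0]
grip_width: 0.169
finger_force: 62.2
clock: 18.48
ee_pos: [0.5149, -0.1054, 0.0362]
tool_rot: [0.457, -3.107, -0.001]
contact_force: [-4.1, 1.6, 11.4]
grip_width: 0.17
finger_force: 63.0
```

It's on the floor (24.0 mm). I'll release, retreat up, and go press-check the gauge with the fingers shut.

```bash
python3 -m pendant '[[[0,0,0,0,0.4],[0,0,0,0,0.5],[0,0,0,0,0.5],[0,0,-5,0,0.5],[0,0,-20,0,0.5],[0,0,-35,0,0.5],[0,0,0,0,0],[0,0,0,0,0]]]'; python3 -m pendant '[[[0,-42,0,0,0],[0,-42,0,0,0],[0,0,25,0,0],[0,0,22,0,0],[0,0,6,0,0],[0,0,0,0,0],[0,0,0,0,0]]]'; python3 p.py 538.5 -185.5 32 16.8
```

```text
clock: 19.48
ee_pos: [0.5145, -0.1052, 0.0944]
tool_rot: [0.457, -3.108, -0.001]
contact_force: [0.1, -1.0, -0.8]
grip_width: 0.082
finger_force: 0.0
clock: 20.35
ee_pos: [0.5396, -0.186, 0.0426]
tool_rot: [-0.458, 3.107, -0.001]
contact_force: [-0.9, 0.2, 0.6]
grip_width: -0.003
finger_force: 0.0
(array([ 0.9,  0.8, 10.6]), 'roll(+ about tool z, down) -0.001 or 3.141', 'toolx -163.2') [ 0.5396 -0.186   0.0426] [-0.9  0.2  0.6] -0.003
```

```bash
python3 -m pendant '[[[0,0,5,0,0],[0,0,3,0,0],[0,0,0,0,0]]]'; python3 -m pendant '[[[0,0,2,0,0],[0,0,0,0,0]]]'; python3 -m pendant '[[[0,0,2,0,0],[0,0,0,0,0]]]'
```

```text
clock: 20.72
ee_pos: [0.5389, -0.1857, 0.0336]
tool_rot: [0.457, -3.108, -0.0]
contact_force: [0.7, 0.1, 0.1]
grip_width: -0.001
finger_force: 0.0
clock: 20.98
ee_pos: [0.5393, -0.186, 0.0321]
tool_rot: [-0.457, 3.108, -0.001]
contact_force: [-0.9, -0.4, 0.7]
grip_width: 0.004
finger_force: 0.6
clock: 21.22
ee_pos: [0.5394, -0.186, 0.032]
tool_rot: [0.458, -3.107, -0.0]
contact_force: [-5.0, 2.9, 12.0]
grip_width: 0.004
finger_force: 6.0
```

The gauge face is solid at exactly 32.0 mm, so it is seated. I'll retreat aside and take a final look.

```bash
python3 -m pendant '[[[0,0,-5,0,0],[0,0,-30,0,0],[0,0,-45,0,0],[0,0,-45,0,0],[0,50,-30,0,0],[0,55,0,0,0],[0,55,0,0,0],[0,55,0,0,0]]]'; python3 -m pendant '[[[0,55,0,0,0],[0,55,0,0,0],[0,55,0,0,0],[0,0,0,0,0],[0,0,0,0,0]]]'; python3 - <<'E'
from h import *; from cell import imaging,r
np.set_printoptions(precision=1,suppress=True)
a=[]
for n,b in(("top",(300,140,400,240)),("side",(240,190,340,265))):
    c=imaging.camera(n); np.savez(f"{n}6.npz",**c); a.append(cv2.resize(c["img"][b[1]:b[3],b[0]:b[2],::-1],None,fx=4,fy=4,interpolation=cv2.INTER_CUBIC))
h=max(x.shape[0] for x in a); a=[np.vstack([x,np.zeros((h-x.shape[0],x.shape[1],3),np.uint8)]) for x in a]
cv2.imwrite("pics/final.png",np.hstack(a))
c=load("top","6"); hsv=cv2.cvtColor(c["img"],cv2.COLOR_RGB2HSV).astype(int); H,S,V=[hsv[...,i] for i in range(3)]
m=((H<8)|(H>172))&(S>120)&(V>60); m[:,:310]=0; m[:,350:]=0; m[:160]=0; m[230:]=0
print("grip at z52",rect(c,m,.052)) if m.any() else print("no red")
m=(V>90)&(S<60); M=np.zeros(m.shape,np.uint8); M[150:225,325:382]=m[150:225,325:382]
n,l,s,ce=cv2.connectedComponentsWithStats(M); i=1+s[1:,4].argmax(); print("gauge z32",rect(c,l==i,.032))
print(r.state()["contact_force"])
E
```

```text
clock: 22.22
ee_pos: [0.4763, 0.0215, 0.1848]
tool_rot: [-0.456, 3.108, 0.0]
contact_force: [0.0, -0.5, -0.5]
grip_width: 0.003
finger_force: 0.0
clock: 22.85
ee_pos: [0.4295, 0.178, 0.1847]
tool_rot: [0.459, -3.108, 0.001]
contact_force: [0.2, 0.1, -0.1]
grip_width: -0.001
finger_force: 0.0
grip at z52 (array([ 511.7, -105.2]), (511.956787109375, -105.11457824707031), (63.185997009277344, 15.690020561218262), 17.525985717773438, 93)
gauge z32 (array([ 535. , -186.1]), (535.8883666992188, -185.63430786132812), (172.6658172607422, 63.74148178100586), 16.571182250976562, 1006)
[ 0.  -0.3 -0.1]
```

View pics/final.png

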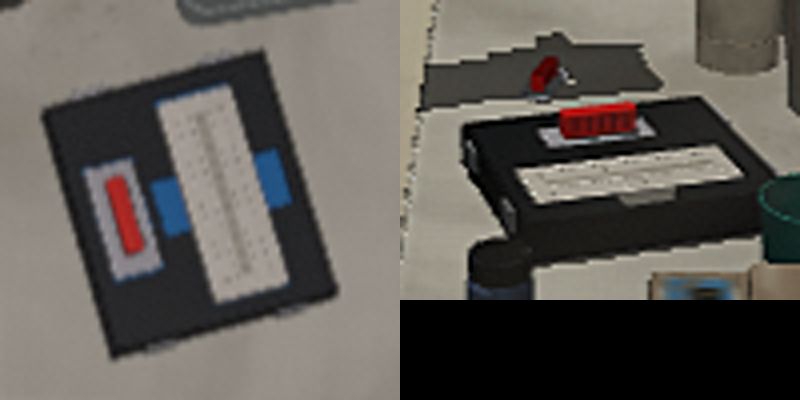

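The final picture shows the gauge at crop (220,195) and the scraper at (120,220), both flat in their cutouts, within about 2 mm and 1° of the seats. I'm handing it in.

```bash
python3 -c "
from cell import r
print(r.job_done())"
```

```text
the job is handed in; nothing more can be done
None
```

The grind gauge and the scraper are both pressed flat in their own cutouts, gauge face up and red grip up, with the jars and tape roll left alone; I handed the job in at about 23 s, and no verdict came back.

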